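# Shim the rocking slide hotplate

### The arm

A 6-joint arm with a two-finger parallel gripper is mounted at the origin on a cart in front of the work surface, level with it; the furniture and walls round the work are solid. World frame = base frame: x ahead of the robot, y to its left, z up, the work surface at z = 0. Lengths are in m, angles in degrees, forces in N, time in s.
With the tool pointing down it reaches from about 0.35 to 0.875 m from the base axis. Payload 4.2 kg.
Tool frame: the origin (TCP) lies midway between the tips of the shut fingers; the grasp point (between the pads) lies 19 mm behind it; z points along the fingers, y is the line along which they close (so a half turn about z gives the same grasp; the last joint's range is limited). The gripper opens to 87 mm and grips with 3 to 60 N. Pads are 19 mm wide; open, the fingers measure 117 mm over their backs; the gripper's body (75 mm by 190 mm) begins 51 mm behind the grasp point.
Start: joints at [-60.47, 22.042, 0.453, 0, -68.411, -14.817], TCP at [0.159, -0.604, 0.197] pointing down, gripper open.
Joint ranges: [-179.83, 179.83], [-69.29, 118.12], [-61.27, 80.66], [-181.25, 117.63], [-171.15, -9.14], [-177.46, 177.46]. Speed limits (degrees/s): [159.86, 159.86, 180, 180, 180, 180].

### API

Orientations are given as [roll, pitch, yaw] about the fixed x, y, z axes, in that order (R = Rz(yaw) Ry(pitch) Rx(roll)).
In Python, from workcell import env gives the robot as it stands. The module is installed in compiled form; this text tells all that it offers. Calls block until the motion is done:
- env.goto(position, orientation): joint-space move of the TCP to a pose.
- env.move_straight(position, rotation=None, rate=0.15, force_limit=None): straight line of the TCP; rotation=None keeps the orientation; rate is the mean speed in m/s. With force_limit (N) it stops when the force on the tool has changed by that much, and returns True; else False.
- env.set_joints(angles): joint-space move.
- env.gripper_to(opening, grasp_force=None): opening from 0.0 (shut) to 1.0 (fully open); grasp_force is the grip in N (None keeps the last); returns when the fingers have stopped.
- env.dwell(seconds).
- env.inverse_kinematics(position, orientation): joint angles nearest the present ones, or None.
- env.read_state(): the state.
- env.grab_frame(name): name is "side" or "top" or "wrist"; returns a dict with "image" (480x640x3 uint8, blue, green, red), "fx", "fy", "cx", "cy" (pixels), "position" and "orientation" of the camera in the world. Camera axes: x right, y up, looking along -z (the intrinsics and any distortion apply to the point x, -y, -z); pixel columns grow to the right and rows downward; lengths in m; the calibration is good to about 2 mm. A picture is of the moment at which its call begins. There is no depth.
A pose or a line that the arm cannot do raises env.Unreachable and nothing moves.
- env.close_job(): hands the job in; it is judged then, once.
Trained networks look in a picture, given as the dict that the camera call returned (one of the last four; its "shot" number tells which), for a name from the list of things; names that differ only in an ending like _2 or _b are one class to them, and where a whole thing is asked for, a point or a joint stands for the part that bears it (a point fixed in the world has none). Each returns a list of dicts, best first, with "score" (0 to 1); they miss things now and then, are a little off and sometimes report something else, mostly with a low value. They report only what shows in the picture. A call takes as long as a camera call. They do not tell look-alikes from the thing itself.
- env.search_frame(picture, thing): "xyz" ([x, y, z] in m, in world coordinates, good to about 4 mm: the middle of the surface that is visible of it).
- env.trace(picture, thing): "mask" (480x640 bool, what is visible of it).
The state is a dict: "clock": time; "joint_positions": joint angles; "qvel": joint speeds; "joint_torque": joint torques, N m; "position": TCP position; "tool_rot": TCP orientation; "force": force on the tool from outside, world axes, zero at the start; "wrist_torque": the same for the moment, N m; "opening": opening from 0.0 (shut) to 1.0 (fully open); "finger_force": force on a finger pad.
Only numpy, scipy, OpenCV 4.12 (cv2) and the standard library are available. Lean on these libraries where they do the work, as an engineer would, in place of code of your own. Each camera call takes 0.05 s, during which the arm holds its last target. There are 200 camera calls.

### The job

The unplugged slide-drying hotplate has lost the rubber foot at its front left corner and tips when that corner is leaned on. With the fingertips, slide the wooden wedge along the bench, thin end first, under the bare stud of that corner until it is snug and the plate stands level, without shoving the hotplate out of its place or disturbing the things around and on it; grasp and lift nothing. Then press down on the top of the plate directly above that stud to prove that it no longer rocks, and finish while still pressing firmly there.

Things in the scene. Friction and masses are not known exactly. Their poses are not given: they have to be found in the camera images.
- hotplate: loose slide hotplate, 180 deep (x) by 240 wide (y) by 72 high, 2.2 kg; dial on its front (-x) face, underside 16 above the bench, flat bare metal top. Origin on the bench under its centre, x to its back, y to its left. Stands level on rubber feet at x,y -75,-105; 75,-105; 75,105; the front left stud (-75,105) hangs free: some 2 to 3 N down there tips the plate about 0.06 rad
- short_foot (a point): lowest point of the bare domed steel stud (22 mm across, 12 mm dome radius) under the hotplate's front left corner, 7 mm above the bench when the plate stands level; 15 mm inside the front face and 13 mm inside the left face of the housing; axes as the hotplate
- corner_top (a point): point on the hotplate's flat top face directly above the bare stud, 72 mm above the bench, 15 mm from the front and left edges of the plate; axes as the hotplate
- wedge: loose beech wedge lying flat on the bench in front of the bare stud, 90 mm long (x) by 40 mm wide (y), 50 g: 18 mm thick at the heel, tapering evenly to 2 mm at the thin end. Origin: centre of its underside; +x points from the heel to the thin end, z up
- wedge_heel (a point): centre of the wedge's upright square heel face (40 mm wide, 18 mm high), 9 mm above the bench, 45 mm behind the wedge's origin; axes as the wedge
- wedge_fit (a point): point on the wedge's sloping top, on its middle line, where it is 7 mm thick: 62 mm ahead of the heel, 28 mm behind the thin end. With it under the stud the wedge is snug; pushing needs under 1 N before that and some 9 to 18 N beyond, which lifts the corner or shoves the hotplate along; axes as the wedge
- slide_rack: wire slide rack, 34 x 103 x 102 mm, standing loose on the back half of the hotplate's top; origin at the centre of its underside; to be left standing
- cassette_a: tissue cassette, 28 x 40 x 12 mm, lying before the middle of the hotplate's front; origin at the centre of its underside; to be left alone
- cassette_b: tissue cassette, 28 x 40 x 12 mm, lying near the other one; origin at the centre of its underside; to be left alone
- marker: marker pen, 132 mm long, 13 mm thick, lying on the bench to the right of the wedge; origin at the centre of its underside; to be left alone
- cover_glasses: small box, 58 x 30 x 16 mm, to the right of the cassettes; origin at the centre of its underside; to be left alone
- timer: small upright timer, 18 x 64 x 50 mm, behind and left of the hotplate; origin at the centre of its underside; to be left alone
Not all that is in view belongs to the job. Several things have the shape of the wedge; the one meant has the colours described above.

How it is judged (in metres and radians):
On the way:
1. the wedge lies snug under the bare stud (within 20 mm of its right place) and the plate stands level (horizontal distance between wedge_fit and short_foot below 0.02 m and angle between hotplate's own z axis and vertical below 0.012 rad and contact force between the fingers and hotplate below 0.5 N), for 0.2 s.
At the end, for the whole second after the job is handed in: The fingers press on the hotplate with over 4 N while it stands still, level within 0.012 rad and within 15 mm of its place; the wedge, touched no more, lies under the stud (7 mm line within 20 mm of it) and carries over 1.5 N; the slide rack stands upright (contact force between the fingers and hotplate above 4 N and contact force between wedge and hotplate above 1.5 N and contact force between each of the arm, the fingers and wedge below 0.2 N and angle between hotplate's own z axis and vertical below 0.012 rad and horizontal distance between wedge_fit and short_foot below 0.02 m and distance of hotplate from where it was at the start of the episode below 0.015 m and linear speed of hotplate below 0.01 m/s and angle between slide_rack's own z axis and vertical below 0.1 rad); the arm keeps its last pose, push and grip.
It fails at once if the wedge is lifted or tipped (height (world z) of wedge above 0.01 m or angle between wedge's own z axis and vertical above 0.15 rad).
It fails at once if the hotplate is lifted, tipped far or shoved away by more than 15 mm (height (world z) of hotplate above 0.01 m or angle between hotplate's own z axis and vertical above 0.12 rad or distance of hotplate from where it was at the start of the episode above 0.015 m).
It fails at once if the hotplate is struck or pressed with more than 60 N (contact force between the fingers and hotplate above 60 N).
It fails at once if the slide rack is knocked over or moved by more than 35 mm (angle between slide_rack's own z axis and vertical above 0.3 rad or distance of slide_rack from where it was at the start of the episode above 0.035 m).
It fails at once if another thing on the bench is moved by more than 20 mm (distance of any of cassette_a, cassette_b, marker, cover_glasses, timer from where it was at the start of the episode above 0.02 m).
It also fails if it takes over 38 s, if anything falls off the work surface, if the arm or the gripper's body presses on something with over 40 N, if the wrist force passes 120 N, or if a joint passes its speed limit or range.

## Working session

There is one attempt and no reset: what is moved stays moved. The work goes in short steps, each a Python script; the robot and the scene stay as the last script left them, time stands still between calls to the robot, and variables do not carry over. Pictures are saved under pics/ and viewed, at most 13 in all, crops included, and the job is handed in when it is done.

```bash
mkdir -p pics
python3 - <<'E'
from workcell import env
import cv2
for n in("top","side"):
    p=env.grab_frame(n); cv2.imwrite(f"pics/{n}0.png",p["image"])
    print(n,p["fx"],p["fy"],p["cx"],p["cy"],p["position"],p["orientation"],[k for k in p])
    for t in("hotplate","wedge","slide_rack","cassette_a","marker","cover_glasses","timer"):
        for r in env.search_frame(p,t)[:4]: print(t,[round(float(v),3) for v in r["xyz"]],round(r["score"],2))
print(env.read_state()["clock"])
E
```

```text
top 461.5630433983303 461.5630433983303 318.79011826160394 234.29858235416594 [ 0.49858433 -0.45639049  0.97838488] [  3.55162136  -0.39445272 -88.33443498] ['image', 'fx', 'fy', 'cx', 'cy', 'position', 'orientation', 'shot']
hotplate [0.653, -0.399, 0.074] 0.66
wedge [0.404, -0.75, 0.011] 0.85
wedge [0.463, -0.319, 0.01] 0.6
slide_rack [0.693, -0.383, 0.119] 0.75
slide_rack [0.463, -0.322, 0.012] 0.68
cassette_a [0.525, -0.415, 0.009] 0.58
cassette_a [0.535, -0.482, 0.01] 0.54
marker [0.359, -0.459, 0.012] 0.94
cover_glasses [0.482, -0.604, 0.017] 0.75
timer [0.776, -0.192, 0.048] 0.9
side 616.965372727864 616.965372727864 306.91667414231296 235.6818196948453 [ 0.16873937 -1.43919644  0.66213039] [ 59.73456057   0.75571738 -22.39914835] ['image', 'fx', 'fy', 'cx', 'cy', 'position', 'orientation', 'shot']
hotplate [0.635, -0.46, 0.072] 0.79
wedge [0.452, -0.328, 0.009] 0.76
wedge [0.397, -0.759, 0.009] 0.73
slide_rack [0.686, -0.41, 0.115] 0.68
slide_rack [0.636, -0.459, 0.071] 0.64
slide_rack [0.448, -0.327, 0.009] 0.47
cassette_a [0.514, -0.422, 0.009] 0.78
cassette_a [0.535, -0.489, 0.011] 0.69
marker [0.355, -0.467, 0.012] 0.92
cover_glasses [0.478, -0.613, 0.016] 0.87
cover_glasses [0.448, -0.328, 0.009] 0.3
timer [0.775, -0.188, 0.053] 0.39
0.8
```

View pics/top0.png

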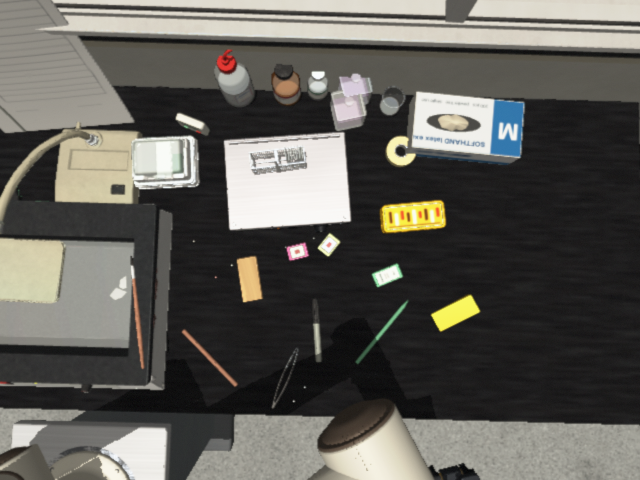

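View pics/side0.png

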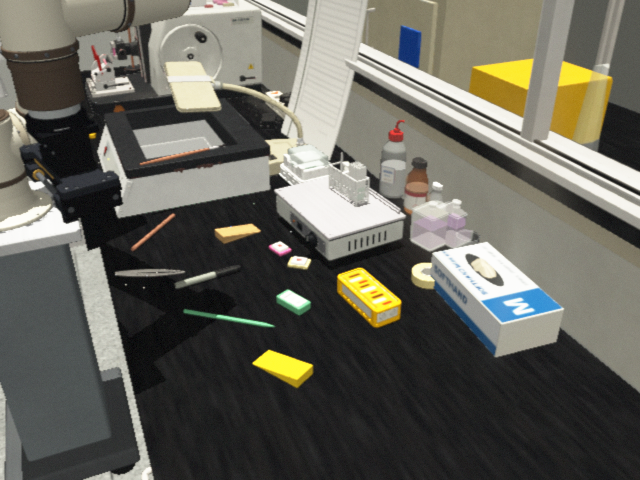

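The top view shows two wedge-shaped things: the beech wedge at pixel (250,279) and the bright yellow one at (456,313). I choose the beech one, in front of the hotplate's left corner at about (228,228). Next is a close wrist view.

```bash
cat > h.py <<'E'
import numpy as np, cv2
from scipy.spatial.transform import Rotation as R
from workcell import env
def proj(p,X):
    c=(np.atleast_2d(X)-p["position"])@R.from_euler("xyz",p["orientation"],degrees=True).as_matrix()
    return np.c_[p["cx"]+p["fx"]*c[:,0]/-c[:,2], p["cy"]+p["fy"]*-c[:,1]/-c[:,2]]
def back(p,uv,z):
    uv=np.atleast_2d(uv).astype(float)
    d=np.c_[(uv[:,0]-p["cx"])/p["fx"],-(uv[:,1]-p["cy"])/p["fy"],-np.ones(len(uv))]
    d=d@R.from_euler("xyz",p["orientation"],degrees=True).as_matrix().T
    return p["position"]+d*((z-p["position"][2])/d[:,2])[:,None]
E
python3 - <<'E'
from h import *
s=env.read_state(); print(s["tool_rot"],s["clock"])
for y in(180,0,90,-90):print(y,env.inverse_kinematics([.45,-.33,.3],[180,0,y]))
t=env.grab_frame("top")
for n,z in(("wedge",.01),("hotplate",.072)):
    for r in env.trace(t,n)[:2]:
        c,_=cv2.findContours(r["mask"].astype(np.uint8),0,2); c=max(c,key=cv2.contourArea)
        print(n,r["score"],back(t,cv2.boxPoints(cv2.minAreaRect(c)),z)[:,:2].round(4).tolist())
env.goto([.45,-.33,.32],[180,0,0] if abs(env.inverse_kinematics([.45,-.33,.3],[180,0,0])[5]+14)<abs(env.inverse_kinematics([.45,-.33,.3],[180,0,180])[5]+14) else [180,0,180])
env.gripper_to(0.0)
w=env.grab_frame("wrist"); cv2.imwrite("pics/w0.png",w["image"]); np.save("w0.npy",w,allow_pickle=True)
print(w["position"],w["orientation"],env.read_state()["tool_rot"],env.read_state()["clock"])
for n,z in(("wedge",.01),("hotplate",.072)):
    for r in env.trace(w,n)[:2]:
        c,_=cv2.findContours(r["mask"].astype(np.uint8),0,2); c=max(c,key=cv2.contourArea)
        b=cv2.boxPoints(cv2.minAreaRect(c))
        print(n,r["score"],b.round().tolist(),back(w,b,z)[:,:2].round(4).tolist())
E
```

```text
[-1.79999416e+02  8.77904455e-04 -1.65287018e+02] 0.8
180 [-19.61347649  12.32871467   1.32491882   0.         -78.99620414
 -70.38652351]
0 [-19.61347649  12.32871467   1.32491882   0.         -78.99620414
 109.61347649]
90 [ -19.61347649   12.32871467    1.32491882    0.          -78.99620414
 -160.38652351]
-90 [-19.61347649  12.32871467   1.32491882   0.         -78.99620414
  19.61347649]
wedge 0.71 [[0.4023, -0.6973], [0.4461, -0.7804], [0.4069, -0.8008], [0.3633, -0.7178]]
wedge 0.69 [[0.5027, -0.2905], [0.5096, -0.3326], [0.4206, -0.3478], [0.4138, -0.306]]
hotplate 0.97 [[0.737, -0.2645], [0.7615, -0.505], [0.5671, -0.5233], [0.5435, -0.2859]]
[ 0.36905119 -0.32991413  0.50685742] [-1.73760943e+01  3.36843522e-02  9.00147902e+01] [ 1.79999451e+02 -2.33912564e-03  1.79999128e+02] 4.0667
wedge 0.75 [[299.0, 165.0], [332.0, 158.0], [347.0, 230.0], [314.0, 236.0]] [[0.4221, -0.3484], [0.4141, -0.3094], [0.502, -0.2896], [0.5109, -0.3306]]
hotplate 0.96 [[149.0, 285.0], [352.0, 271.0], [356.0, 324.0], [153.0, 339.0]] [[0.5514, -0.5198], [0.5337, -0.2871], [0.6011, -0.2808], [0.6205, -0.5236]]
```

View pics/w0.png

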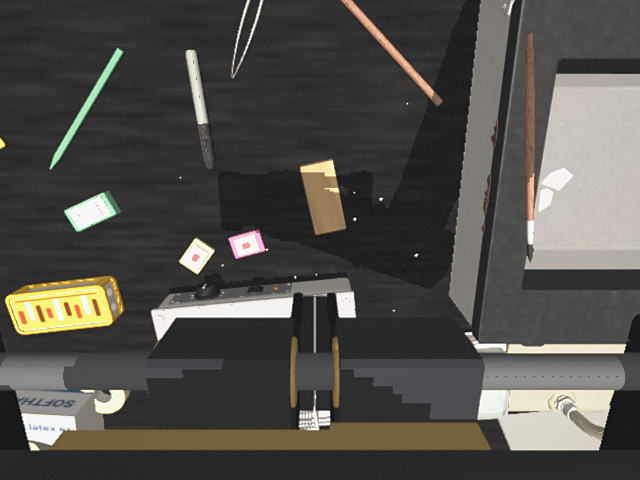

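The wrist view shows the beech wedge at (323,197), yawed about 13°, lying ahead of the hotplate's front left corner at about (354,280). Next I fit exact poses to the masks and check which end is thin.

Run:
```python
from h import *
from scipy.optimize import minimize
env.goto([.47,-.40,.33],[180,0,180])
P={n:env.grab_frame(n) for n in("top","side","wrist")}
w=P["wrist"]
HP=np.array([[x,y,z] for x in(-.09,.09) for y in(-.12,.12) for z in(.016,.072)])
WG=np.array([[x,y,z] for x,h in((-.045,.018),(.045,.002)) for y in(-.02,.02) for z in(0,h)])
def fit(thing,V,x0,cams):
    M=[]
    for n in cams:
        for r in env.trace(P[n],thing):
            m=r["mask"]; u=proj(P[n],[x0[0],x0[1],.02])[0].astype(int)
            yy,xx=np.nonzero(m)
            if np.hypot(xx.mean()-u[0],yy.mean()-u[1])<40:
                hull=cv2.convexHull(np.c_[xx,yy].astype(np.int32))
                k=cv2.fillConvexPoly(np.zeros((480,640),np.uint8),hull,1); M.append((P[n],k)); break
        else: print("no",thing,n)
    def cost(q,each=False):
        X=V@R.from_euler("z",q[2]).as_matrix().T+[q[0],q[1],0]; c=[]
        for p,k in M:
            h=cv2.convexHull(proj(p,X).astype(np.float32))
            a=np.zeros((480,640),np.uint8); cv2.fillConvexPoly(a,np.round(h*16).astype(np.int32),1,shift=4)
            c.append(1-(a&k).sum()/(a|k).sum())
        return c if each else sum(c)
    s=minimize(cost,x0,method="Nelder-Mead",options=dict(initial_simplex=np.array(x0)+np.array([[0,0,0],[.01,0,0],[0,.01,0],[0,0,.1]]),xatol=1e-5,fatol=1e-5))
    print(thing,cams,s.x[:2].round(4),np.degrees(s.x[2]).round(2),np.round(cost(s.x,True),3)); return s.x
for c in(["top"],["side"],["top","side"]): q=fit("hotplate",HP,[.65,-.395,.1],c)
a=q
for c in(["top"],["side"],["wrist"],["top","side","wrist"]): b=fit("wedge",WG,[.463,-.32,.2],c)
fit("wedge",WG,[.463,-.32,.2+np.pi],["top","side","wrist"])
np.save("q.npy",[a,b])
im=w["image"].copy()
print("stud",a[:2]+R.from_euler("z",a[2]).as_matrix()[:2,:2]@[-.075,.105])
for V,q,e in((HP,a,1),(WG,b,0)):
    X=V@R.from_euler("z",q[2]).as_matrix().T+[q[0],q[1],0]
    for u in proj(w,X): cv2.circle(im,tuple(int(v) for v in u),2,(0,0,255),-1)
u=proj(P["side"],[b[0],b[1],0])[0].astype(int)
cs=cv2.resize(P["side"]["image"][u[1]-40:u[1]+40,u[0]-50:u[0]+110],None,fx=4,fy=4)
cv2.imwrite("pics/s1.png",cs); cv2.imwrite("pics/w1.png",im)
print(env.read_state()["clock"])
```

```text
hotplate ['top'] [ 0.6598 -0.3942] 5.71 [0.032]
no hotplate side
hotplate ['side'] [ 0.65  -0.395] 5.73 []
no hotplate side
hotplate ['top', 'side'] [ 0.6598 -0.3942] 5.71 [0.032]
no wedge top
wedge ['top'] [ 0.463 -0.32 ] 11.46 []
wedge ['side'] [ 0.46   -0.3161] 13.17 [0.066]
wedge ['wrist'] [ 0.4628 -0.3189] 12.16 [0.029]
no wedge top
wedge ['top', 'side', 'wrist'] [ 0.4624 -0.3188] 12.12 [0.118 0.036]
no wedge top
wedge ['top', 'side', 'wrist'] [ 0.46   -0.3191] 188.03 [0.307 0.1  ]
stud [ 0.57473315 -0.29720084]
5.3583
```

View pics/w1.png

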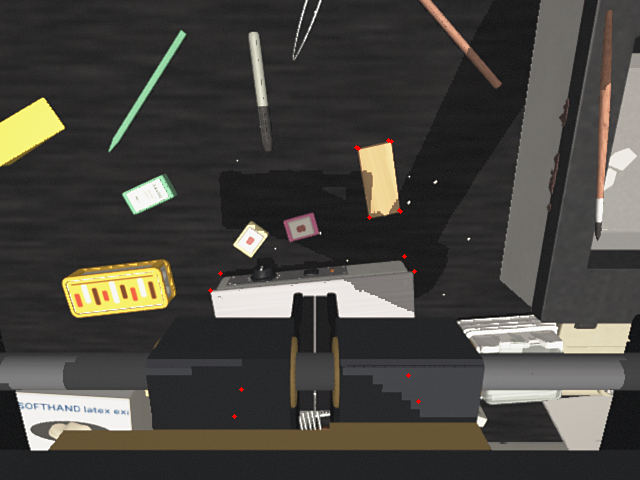

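View pics/s1.png

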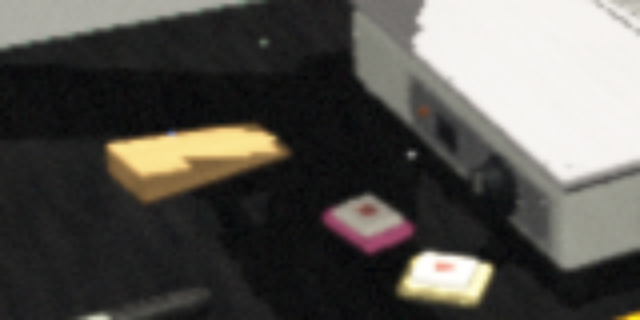

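The overlay fits: wedge corners are at (357–400,141–217), and the side crop shows the thick heel towards the robot and the thin end towards the stud. It is the beech wedge. Now the push.

Run:
```python
from h import *
a,b=np.load("q.npy")
rot=lambda t:R.from_euler("z",t).as_matrix()[:2,:2]
stud=a[:2]+rot(a[2])@[-.075,.105]
heel=b[:2]+rot(b[2])@[-.045,0]; fitp=b[:2]+rot(b[2])@[.017,0]
d=stud-fitp; L=np.hypot(*d); d/=L; print(L,np.degrees(np.arctan2(d[1],d[0])))
o=[180,0,180+np.degrees(b[2])-360]
p0=heel-(.0095+.02)*d
z=.007
env.goto([*p0,.12],o); env.move_straight([*p0,z],o,rate=.12)
st=lambda:(lambda s:(s["clock"],s["position"].round(4),np.round(s["force"],2)))(env.read_state())
print(st())
p1=heel-.0095*d+(L-.025)*d
print(env.move_straight([*p1,z],o,rate=.06,force_limit=4),st())
w=env.grab_frame("wrist"); cv2.imwrite("pics/w2.png",w["image"])
p2=p1+(.025+.010)*d
np.save("push.npy",np.r_[p1,p2,d,z,o])
print(env.move_straight([*p2,z],o,rate=.015,force_limit=3.5),st(), "planned snug",p1+.025*d)
s=env.grab_frame("side"); t=env.grab_frame("top")
u=proj(s,[*stud,.02])[0].astype(int); v=proj(t,[*stud,.02])[0].astype(int)
cv2.imwrite("pics/s2.png",np.hstack([cv2.resize(x["image"][k[1]-45:k[1]+45,k[0]-45:k[0]+45],(400,400)) for x,k in((s,u),(t,v))]))
```

```text
0.09741295752970208 10.693302701946736
(7.3833, array([ 0.3901, -0.3341,  0.0077]), array([-0.06, -0.91,  0.3 ]))
False (9.075, array([ 0.4799, -0.3167,  0.007 ]), array([0.26, 0.39, 0.7 ]))
False (11.6083, array([ 0.5146, -0.3101,  0.007 ]), array([ 0.36, -0.69, -0.23])) planned snug [ 0.50477988 -0.31198008]
```

View pics/s2.png

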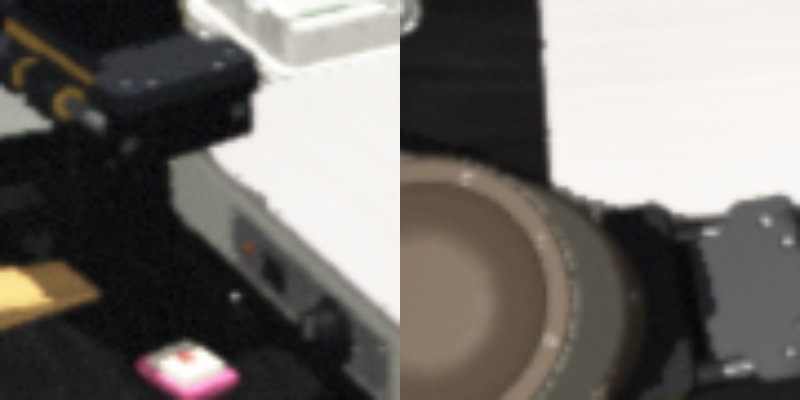

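The side crop shows the wedge apparently still in its old place, with its thin end at crop (100,290), although the tool has advanced. I'll look at the whole picture.

Run:
```python
from h import *
s=env.grab_frame("side");w=env.grab_frame("wrist")
for x in(s,w):
    for r in env.search_frame(x,"wedge"): print(x["shot"],r["xyz"].round(3) if hasattr(r["xyz"],"round") else r["xyz"],r["score"])
st=env.read_state(); print(st["position"],st["opening"],st["clock"],st["tool_rot"],proj(s,st["position"]))
cv2.imwrite("pics/f3.png",np.hstack([cv2.resize(s["image"][120:320,150:400],(500,400)),cv2.resize(w["image"][:,200:520],(267,400))]))
```

```text
11 [0.4507, -0.3255, 0.0079] 0.8
12 [0.4547, -0.3211, 0.0124] 0.91
12 [0.4166, -0.4493, 0.0102] 0.64
[ 0.51457296 -0.31013903  0.00698779] 0.009905279442869256 11.9083 [ 1.79998687e+02 -2.46615603e-03 -1.67882857e+02] [[260.24572693 224.00454344]]
```

View pics/f3.png

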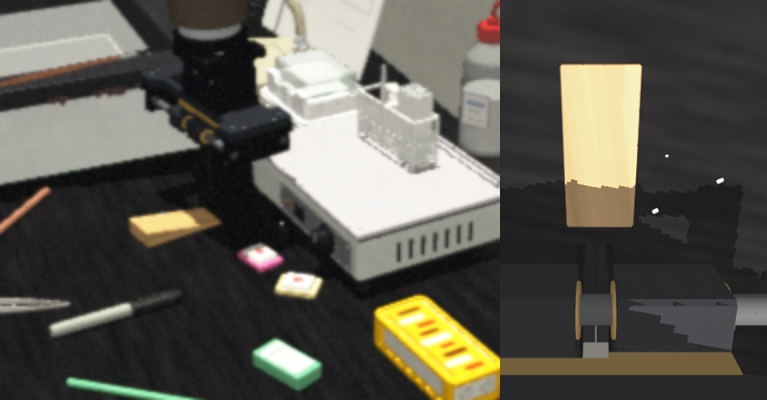

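View pics/w2.png

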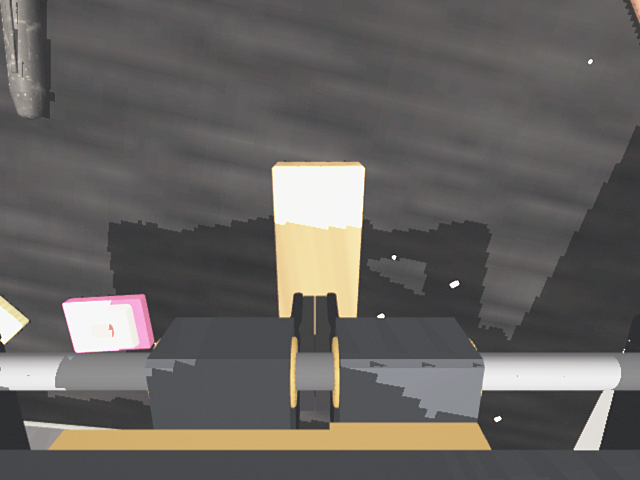

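The mid-push view shows the fingers passing over the wedge at (318,240) without moving it. I'll probe for the real fingertip height and where contact occurs.

Run:
```python
from h import *
a,b=np.load("q.npy"); P=np.load("push.npy"); o=P[-3:].tolist()
w=env.grab_frame("wrist"); s=env.read_state()
print("tcp in wrist px",proj(w,s["position"]), "20mm behind", proj(w,s["position"]+[0,0,.02]), w["position"]-s["position"])
im=w["image"]; 
st=lambda:(lambda s:(round(s["clock"],2),s["position"].round(4),np.round(s["force"],2)))(env.read_state())
x,y,_=s["position"]
print("bench",env.move_straight([x,y,-.003],o,rate=.03,force_limit=3),st())
env.move_straight([x,y,.04],o,rate=.15)
c=b[:2]-.025*np.array([np.cos(b[2]),np.sin(b[2])])
env.move_straight([*c,.035],o,rate=.15); print(st())
print("wedge",env.move_straight([*c,.004],o,rate=.03,force_limit=2.5),st())
sd=env.grab_frame("side"); u=proj(sd,[*c,.02])[0].astype(int)
cv2.imwrite("pics/p4.png",np.hstack([cv2.resize(sd["image"][u[1]-50:u[1]+50,u[0]-50:u[0]+50],(400,400)),cv2.resize(env.grab_frame("wrist")["image"][130:430,170:470],(400,400))]))
env.move_straight([*c,.04],o,rate=.15)
```

```text
tcp in wrist px [[315.04471409 290.13864466]] 20mm behind [[315.09038289 307.98474081]] [-0.07912802 -0.01724824  0.18686175]
bench False (12.44, array([ 0.5145, -0.3101, -0.0033]), array([-0.38,  1.02,  0.02]))
(13.54, array([ 0.4386, -0.3244,  0.035 ]), array([ 0.61,  0.27, -0.52]))
wedge False (14.72, array([ 0.4381, -0.3242,  0.0042]), array([-0.21,  0.02,  0.09]))
```

View pics/p4.png

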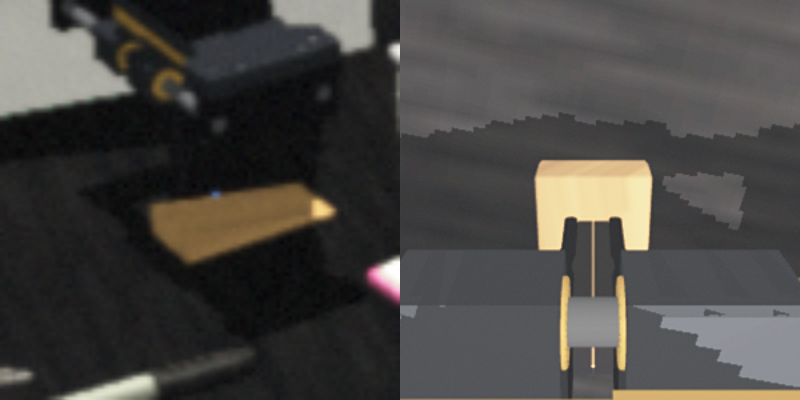

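Even at reported z = −0.003 there is no bench contact, and the pictures show the tips hovering above the wedge. The reported height is therefore biased. I'll find the bench by touch behind the heel.

Run:
```python
from h import *
a,b=np.load("q.npy"); P=np.load("push.npy"); o=P[-3:].tolist(); d=P[4:6]
heel=b[:2]+R.from_euler("z",b[2]).as_matrix()[:2,:2]@[-.045,0]
st=lambda:(lambda s:(round(s["clock"],2),s["position"].round(4),np.round(s["force"],2)))(env.read_state())
p0=heel-(.0095+.025)*d
env.move_straight([*p0,.03],o,rate=.15)
env.move_straight([*p0,.0],o,rate=.1)
try: print("bench",env.move_straight([*p0,-.045],o,rate=.03,force_limit=3),st())
except env.Unreachable as e: print("unreach",e)
z=env.read_state()["position"][2]
print(env.move_straight([*p0,z+.007],o,rate=.05),st())
np.save("z.npy",z)
w=env.grab_frame("wrist"); print(w["fx"],w["position"]-env.read_state()["position"])
for r in env.search_frame(w,"wedge")[:1]: print(r)
```

```text
bench True (17.07, array([ 0.3845, -0.3347, -0.0251]), array([0.09, 1.7 , 5.4 ]))
False (17.38, array([ 0.3846, -0.3348, -0.0179]), array([ 0.19,  0.18, -0.88]))
409.29453923197104 [-0.07902084 -0.01729148  0.18699268]
{'xyz': [0.4324, -0.3269, 0.0134], 'score': 0.76}
```

Run:
```python
from h import *
P=np.load("push.npy"); o=P[-3:].tolist(); p1,p2=P[:2],P[2:4]; z=float(np.load("z.npy"))+.007
st=lambda:(lambda s:(round(s["clock"],2),s["position"].round(4),np.round(s["force"],2)))(env.read_state())
print(env.move_straight([*p1,z],o,rate=.07,force_limit=4),st())
s=env.grab_frame("side"); r=env.search_frame(s,"wedge"); print(r[:2])
cv2.imwrite("pics/s5.png",cv2.resize(s["image"][130:310,180:420],None,fx=2.5,fy=2.5))
```

```text
False (19.02, array([ 0.4799, -0.3167, -0.0181]), array([-0.04,  0.39,  0.  ]))
[{'xyz': [0.3996, -0.7611, 0.0116], 'score': 0.87}, {'xyz': [0.5256, -0.3184, 0.0087], 'score': 0.77}]
```

View pics/s5.png

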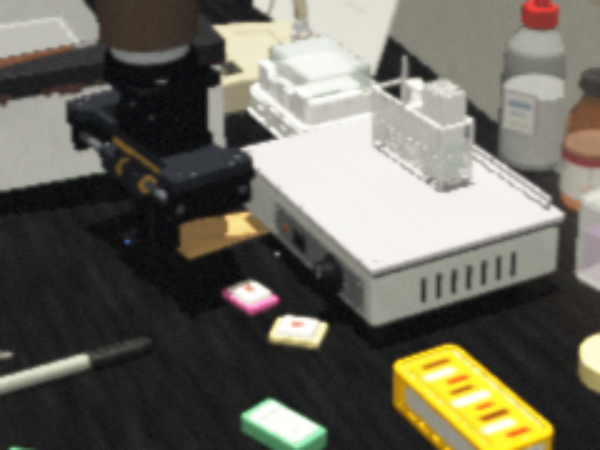

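The wedge is now being pushed and is about to enter under the corner, with its thin end at crop (270,232). Next is the final slow push until the force rises.

Run:
```python
from h import *
P=np.load("push.npy"); o=P[-3:].tolist(); p1,p2,d=P[:2],P[2:4],P[4:6]; z=float(np.load("z.npy"))+.007
a,b=np.load("q.npy")
st=lambda:(lambda s:(round(s["clock"],2),s["position"].round(4),np.round(s["force"],2)))(env.read_state())
print(env.move_straight([*(p1+.014*d),z],o,rate=.04,force_limit=4),st())
print(env.move_straight([*p2,z],o,rate=.015,force_limit=4),st())
q=env.read_state()["position"][:2]; print("travel past p1",(q-p1)@d)
np.save("snug.npy",q)
# retreat 25mm, then look
env.move_straight([*(q-.03*d),z],o,rate=.1)
s=env.grab_frame("side")
for t in("wedge","hotplate"): print(t,env.search_frame(s,t)[:2])
print(st())
cv2.imwrite("pics/s6.png",cv2.resize(s["image"][130:310,180:420],None,fx=2.5,fy=2.5))
```

```text
False (19.62, array([ 0.4942, -0.3139, -0.0182]), array([-0.5 ,  0.35, -0.15]))
True (20.4, array([ 0.5026, -0.3118, -0.0186]), array([-0.07,  0.05, -0.11]))
travel past p1 0.02284694261913334
wedge [{'xyz': [0.3998, -0.7591, 0.0133], 'score': 0.62}]
hotplate [{'xyz': [0.6337, -0.4612, 0.0721], 'score': 0.79}]
(20.99, array([ 0.4739, -0.3175, -0.018 ]), array([-0.21,  0.86, -0.03]))
```

View pics/s6.png

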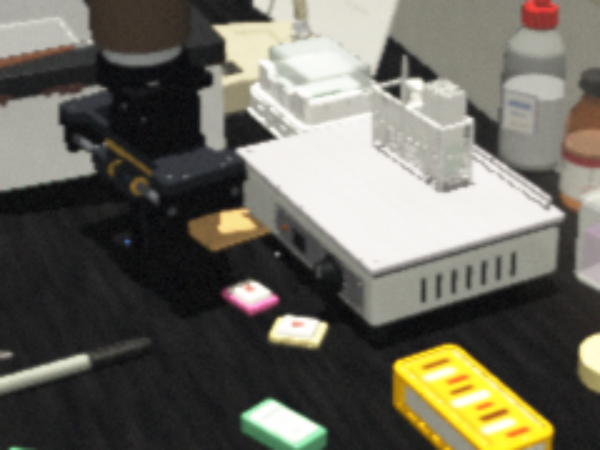

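The force rose 23 mm past the waypoint, against 25 mm predicted. The wedge is tucked under the corner at crop (240,225) and the hotplate looks unmoved. Now the press above the stud.

Run:
```python
from h import *
P=np.load("push.npy"); o=P[-3:].tolist(); a,b=np.load("q.npy"); zb=float(np.load("z.npy"))
stud=a[:2]+R.from_euler("z",a[2]).as_matrix()[:2,:2]@[-.075,.105]
o=[180,0,-180+np.degrees(a[2])]
st=lambda:(lambda s:(round(s["clock"],2),s["position"].round(4),np.round(s["force"],2)))(env.read_state())
x,y,_=env.read_state()["position"]
env.move_straight([x,y,.09],rate=.2)
env.move_straight([*stud,.09],o,rate=.15); print(st())
env.move_straight([*stud,zb+.072+.012],o,rate=.1); print(st())
hit=env.move_straight([*stud,zb+.072-.012],o,rate=.02,force_limit=8); print(hit,st())
env.dwell(.3); print(st())
z=env.read_state()["position"][2]
for i in range(8):
    f=env.read_state()["force"][2]
    if f>11 or f<2 and i>3: break
    z-=.0005
    env.move_straight([*stud,z],o,rate=.01); env.dwell(.1); print(st())
```

```text
(22.52, array([ 0.5737, -0.2971,  0.0892]), array([-0.11, -1.11, -0.3 ]))
(22.98, array([ 0.5743, -0.2975,  0.0589]), array([-0.65,  0.35,  1.05]))
True (23.68, array([ 0.5747, -0.2972,  0.047 ]), array([-0.71,  0.38,  3.57]))
(23.98, array([ 0.5747, -0.2971,  0.0469]), array([-1.1 ,  1.82,  6.54]))
(24.33, array([ 0.5747, -0.2972,  0.0469]), array([-1.07,  1.84,  5.43]))
(24.68, array([ 0.5748, -0.2972,  0.0469]), array([-1.72,  2.2 ,  8.11]))
(25.03, array([ 0.5747, -0.2972,  0.0468]), array([-3.2 ,  1.92,  9.2 ]))
(25.38, array([ 0.5747, -0.2972,  0.0468]), array([-2.74,  3.85, 10.84]))
(25.73, array([ 0.5747, -0.2972,  0.0468]), array([-3.89,  3.18, 13.36]))
```

Run:
```python
from h import *
env.dwell(.4)
for i in range(3): print(env.read_state()["force"].round(2),env.read_state()["position"].round(4)); env.dwell(.15)
s=env.grab_frame("side"); print(env.search_frame(s,"hotplate")[:1],env.search_frame(s,"wedge")[:3],env.read_state()["clock"])
cv2.imwrite("pics/s7.png",cv2.resize(s["image"][130:310,180:420],None,fx=2.5,fy=2.5))
```

```text
[-3.98  3.92 13.27] [ 0.5747 -0.2972  0.0467]
[-4.1   3.1  12.88] [ 0.5747 -0.2971  0.0468]
[-4.45  3.5  13.92] [ 0.5747 -0.2972  0.0468]
[{'xyz': [0.6346, -0.4621, 0.0724], 'score': 0.95}] [{'xyz': [0.3993, -0.7626, 0.0087], 'score': 0.77}, {'xyz': [0.5359, -0.3152, 0.009], 'score': 0.73}] 26.7333
```

View pics/s7.png

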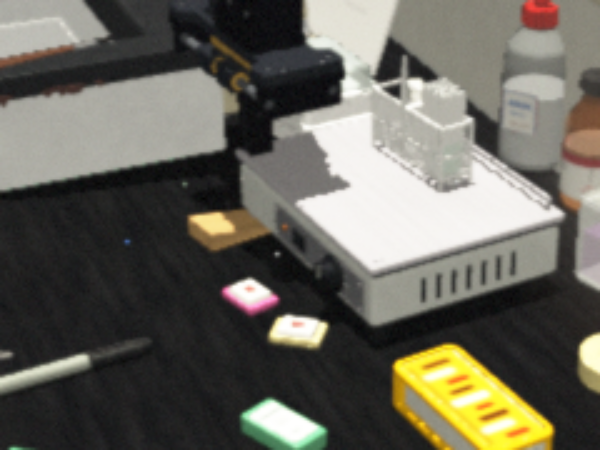

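The picture shows the plate level, the wedge under the corner at (230,228), the rack upright and the cassettes where they were. The fingers press steadily with about 13 N, so I hand the job in.

```bash
python3 -c "
from workcell import env
print(env.close_job())"
```

```text
the job is handed in; nothing more can be done
None
```

The job is handed in, with no verdict shown: the beech wedge is snug under the bare stud, the plate looked level and in place in the last picture, and the fingers were still pressing on the corner with about 13 N.

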